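# Thread the conference microphone into its desk mount

## Robot

A 7-joint arm with a two-finger parallel gripper is mounted at the origin on the work surface. World frame = base frame: x ahead of the robot, y to its left, z up, the work surface at z = 0. Lengths are in m, angles in rad, forces in N, time in s.
With the tool pointing down it reaches from about 0.4 to 0.85 m from the base axis. Payload 4.5 kg.
Tool frame: the origin (TCP) lies between the finger pads; the fingertips stand 8 mm ahead of it and the grasp point (between the pads) lies 11 mm behind it; z points along the fingers, x is the direction in which the jaws open and shut, and the axes are right-handed (so a half turn about z gives the same grasp; the last joint's range is limited). The gripper opens to 88 mm and grips with 3 to 60 N. Pads are 18 mm wide; open, the fingers measure 123 mm over their backs; the gripper's body (75 mm by 187 mm) begins 45 mm behind the grasp point.
Start: joints at [1.24, 0.689, -0.195, 1.565, 0.157, 0.902, -0.215], TCP at [0.223, -0.584, 0.247] pointing down, gripper open.
Joint ranges: [-3.01, 3.01], [-0.46, 2.08], [-1.47, 1.51], [0.13, 2.56], [-1, 4.14], [0.04, 2.09], [-2.66, 2.66]. Speed limits (rad/s): [2.57, 2.57, 3.14, 3.14, 3.14, 3.14, 3.14].

## Interface

Orientations are given as a unit quaternion [x, y, z, w].
In Python, from station import manip gives the robot as it stands.
- The arm moves only by the tool jog_arm, never from a script. Its argument "motion" is a list of rows, each a list of 2 entries, a list of its own where there are three numbers: the shift along the tool's x, y, z in m, then the turn, a rotation vector about the tool's x, y, z in rad. In form: [[[dx, dy, dz], [ax, ay, az]], ...]. A call has exactly 10 rows; each row is the pose to reach, as a shift and turn from the pose measured when the call began, along the tool's axes at that moment; what a row does not reach only later rows make up. A row lasts 1/8 s, in which the tool goes at most 62.5 mm and 10.7 degrees, less where a joint would pass 70% of its speed; a pose out of reach is approached as far as the arm can. A call with a gripper value outside its range is refused whole. "fingers" is the opening in per cent of the stroke, from 0 (shut) to 100 (fully open), set as the call begins (left out, the last holds). The fingers move at their own pace and stop on an object; the grip force is fixed at half the most. Time passes only in rows, so rows that repeat a pose let the fingers close, or fill a call up. It gives the time, the measured TCP pose, the force and the opening at its end, in the units of the state.
- manip.state(): the state, without advancing time (a new reading comes with each control period).
- manip.read_camera(name): name is "side" or "top" or "wrist"; returns the picture (420x560x3 uint8, red, green, blue); there is no depth.
- manip.camera_info(name): a dict with "fx", "fy", "cx", "cy" (pixels), "R" (3x3) and "t" (3): a world point X has camera coordinates R X + t. Camera axes: x right, y down, z forward; pixel columns grow to the right and rows downward; lengths in m; the calibration is good to about 2 mm. A picture is of the moment at which its call begins: read the wrist's pose just before it. camera_info takes no time and is no camera call; for the wrist camera it gives the pose at the moment of the call.
- manip.finish_job(): hands the job in, once; it reports no verdict.
The state is a dict: "time": time; "joints": joint angles; "dq": joint speeds; "effort": joint torques, N m; "tcp_pos": TCP position; "eef_rot": TCP orientation; "wrist_force": force on the tool from outside, world axes, zero at the start; "torque": the same for the moment, N m; "finger_gap": opening from 0.0 (shut) to 1.0 (fully open).
Only numpy, scipy, OpenCV 4.12 (cv2) and the standard library are available. Lean on these libraries where they do the work, as an engineer would, in place of code of your own. Each camera call takes 0.05 s, during which the arm holds its last target.

## Task

Get the conference microphone ready for fixing in its desk mount: press the mount's sprung lever down until it latches and stays down, so that the shutter uncovers the guides, then take the longer-stemmed of the two microphones from its socket and thread its stem from above through the upper guide and on through the lower guide. Finish while still holding the microphone upright and still, its stem spanning both guides and its foot hanging free about midway between the underside of the lower guide and the base plate, the lever still latched: do not set it down or let go. Leave the short microphone, tissue box, tumbler and water bottle where they are.

Things in the scene. Friction and masses are not known exactly. Their poses are not given: they have to be found in the camera images.
- mount: Fixed metal desk mount. Origin: on the table, on the vertical axis (z) of its two guides. Base plate 170 (x) x 100 (y) x 12 mm high, from x -110 to +60 mm; a column 22 x 44 mm centred at x -52 mm, 125 mm high, carries two level arms 44 mm wide, one above the other, that reach to x +22 mm, each with a guide hole at the origin's x, y. The lever sticks out of the column to -x. Place and yaw vary.
- upper_guide (a point): Centre of the upper guide's mouth, on top of the upper arm, 125 mm above the table; axes as the mount's. Arm 15 mm thick; hole 15 mm in diameter with a 3 mm chamfer. Until the lever is latched a steel shutter 26 mm square, 3 mm thick, lies just above the mouth (its top 130 mm up) and blocks it; latched, the lever keeps it drawn 25 mm towards the column, mouth free.
- lower_guide (a point): Centre of the lower guide's mouth, on top of the lower arm, 60 mm above the table, straight below the upper guide. Arm 15 mm thick (45 to 60 mm up); hole 15 mm in diameter with a 3 mm chamfer. Its underside is 33 mm above the base plate's top (12 mm above the table).
- lever (a joint): Angle of the mount's lever in rad: 0 up (start), 0.65 down at its stop. Its level hinge lies along the mount's y at mount x -72 mm, 95 mm above the table. A spring pushes it back up until 0.53 rad; beyond that a sprung ball catches it and it stays at about 0.60 by itself. Pressing takes up to about 7 N at the pad; about 4 N upwards would unlatch it.
- lever_pad (a point): Middle of the top of the lever's black press pad (30 x 32 mm, 6 mm thick), 65 mm from the hinge on the mount's -x side. At rest it slopes 0.30 rad upwards from the hinge, 114 mm above the table; latched it slopes 0.30 rad downwards, 76 mm above the table (73 mm at the stop). It travels almost straight down (within 4 mm sideways).
- long_mic: Long microphone, loose, 130 g +-30 %: steel stem 12 mm in diameter, 130 mm long, its foot tapered to 8 mm over the last 5 mm; on top a round black head 24 mm in diameter, 47 mm high, its lowest 36 mm (130 to 166 mm above the foot) a plain cylinder. Origin: centre of the foot's end; z runs up the stem to the head. Starts upright in a socket, foot 8 mm above the table.
- short_mic: The short microphone, not to be used: same as the long one but with a stem of 75 mm, so its head stands 55 mm lower. Origin: centre of the foot's end face. Stands in the other socket.
- socket_a: Fixed dark wooden block 60 x 60 x 42 mm high with a vertical hole 13.5 mm in diameter, 34 mm deep, in the middle of its top, which holds the long microphone. Origin: centre of its underside.
- socket_b: Same block, which holds the short microphone. The two blocks swap places at random.
- tissue_box: Bystander: metal tissue box 120 x 230 x 75 mm high, origin at the centre of its underside.
- tumbler: Bystander: drinking glass 68 mm in diameter, 85 mm high, origin at the centre of its underside.
- water_bottle: Bystander: water bottle 60 mm in diameter, 180 mm high, origin at the centre of its underside.

How it is judged:
On the way, in this order (a step that is already met when the one before it is completed fails the run):
1. the lever is pressed down past its centre and latched (value of joint lever above 0.55 rad), for 0.3 s.
2. with the lever latched, the long microphone's foot has entered the upper guide from above (value of joint lever above 0.55 rad and horizontal distance between long_mic and upper_guide below 0.006 m and z of long_mic in the frame of upper_guide below -0.006 m and angle between the z axis of long_mic and the z axis of mount, either way round below 0.12 rad), for 0.1 s.
At the end, for the whole second after the job is handed in: Lever latched (above 0.55 rad); the long microphone gripped (over 2 N), still (under 20 mm/s), upright within 0.08 rad, foot within 8 mm of the guide axis and 16 to 41 mm above the table: below the lower guide, clear of the base plate, carried by the gripper alone (value of joint lever above 0.55 rad and horizontal distance between long_mic and lower_guide below 0.008 m and z of long_mic in the frame of mount between 0.016 and 0.041 m and angle between the z axis of long_mic and the z axis of mount, either way round below 0.08 rad and contact force between the fingers and long_mic above 2 N and linear speed of long_mic below 0.02 m/s); the arm keeps its last pose, push and grip.
It fails at once if the short microphone is disturbed (distance of short_mic from where it was at the start of the episode above 0.02 m).
It fails at once if the tissue box is pushed (distance of tissue_box from where it was at the start of the episode above 0.03 m).
It fails at once if the tumbler is pushed (distance of tumbler from where it was at the start of the episode above 0.03 m).
It fails at once if the water bottle is pushed (distance of water_bottle from where it was at the start of the episode above 0.03 m).
It also fails if it takes over 67 s, if anything falls off the work surface, if the arm or the gripper's body presses on something with over 40 N, if the wrist force passes 120 N, or if a joint passes its speed limit or range.

## Working session

There is one attempt and no reset: what is moved stays moved. The work goes in short steps, Python scripts to look and compute and a tool call to move; the robot and the scene stay as the last step left them, time stands still between calls to the robot, and variables do not carry over. Pictures are saved under pics/ and viewed, and the job is handed in when it is done.

Besides the shell and the picture viewer there is one more tool, called after ">>>" in YAML: its name, and indented under it one key for each argument. jog_arm: Moves the arm, as the interface text tells. Its arguments: {"type":"object","properties":{"motion":{"type":"array","items":{"type":"array"}},"fingers":{"type":"number"}},"required":["motion"]}

```bash
mkdir -p pics; ls
cat > h.py <<'E'
import numpy as np, cv2
from station import manip
from scipy.spatial.transform import Rotation as Ro
def shot(n,f):
    ci=manip.camera_info(n); im=manip.read_camera(n)
    cv2.imwrite(f'pics/{f}.png',im[:,:,::-1]); np.savez(f'pics/{f}.npz',im=im,**{k:np.array(ci[k]) for k in('fx','fy','cx','cy','R','t')}); return im
def load(f): return np.load(f'pics/{f}.npz')
def ray(c,u,v):
    d=np.array([(u-c['cx'])/c['fx'],(v-c['cy'])/c['fy'],1.]); R=c['R']; return -R.T@c['t'], R.T@d
def onz(c,u,v,z):
    o,d=ray(c,u,v); return o+d*(z-o[2])/d[2]
def proj(c,X):
    p=c['R']@np.asarray(X,float)+c['t']; return np.array([c['fx']*p[0]/p[2]+c['cx'],c['fy']*p[1]/p[2]+c['cy']])
E
python3 - <<'E'
from h import *
s=manip.state()
for k in s: print(k,np.round(s[k],3))
for n in('side','top','wrist'):
    shot(n,n+'0'); c=load(n+'0'); print(n,c['fx'],np.round(-c['R'].T@c['t'],3),np.round(c['R'],2).tolist())
E
```

```text
pics
time 0.0
joints [ 1.24   0.69  -0.195  1.566  0.157  0.902 -0.215]
dq [ 0.     0.     0.001  0.     0.001 -0.     0.001]
effort [ 1.0000e-03 -5.2755e+01 -1.2670e+00 -1.5343e+01 -5.3000e-02  7.0000e-03
  0.0000e+00]
tcp_pos [ 0.223 -0.583  0.246]
eef_rot [ 0.824 -0.567 -0.001 -0.   ]
wrist_force [-0.016  0.473  0.18 ]
torque [ 0.014  0.015 -0.046]
finger_gap 1.001
side 508.47010797139046 [0.069 0.957 0.682] [[-0.9, -0.43, -0.01], [-0.21, 0.45, -0.87], [0.38, -0.79, -0.49]]
top 457.11524635682895 [0.335 0.012 1.429] [[0.02, -1.0, 0.02], [-0.99, -0.02, -0.16], [0.16, -0.02, -0.99]]
wrist 363.94116620596765 [ 0.295 -0.558  0.382] [[0.36, -0.93, -0.0], [-0.89, -0.34, 0.3], [-0.28, -0.1, -0.95]]
```

View pics/side0.png

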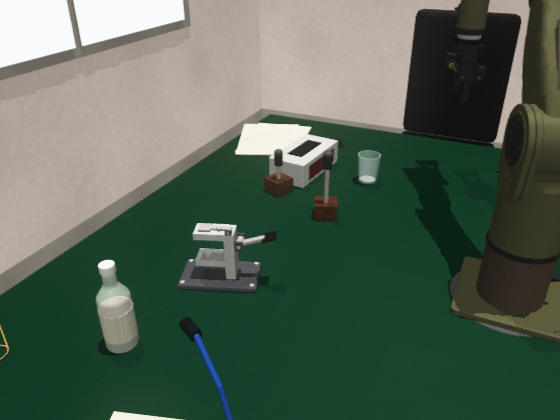

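View pics/top0.png

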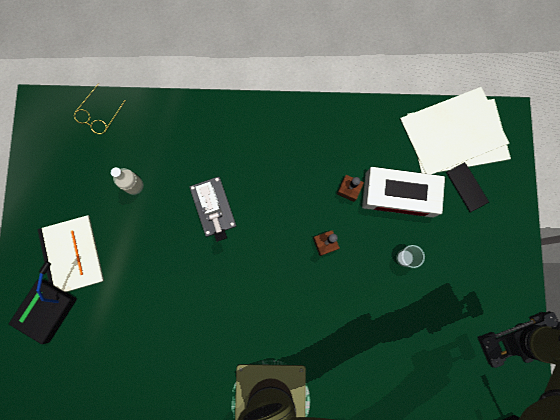

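View pics/wrist0.png

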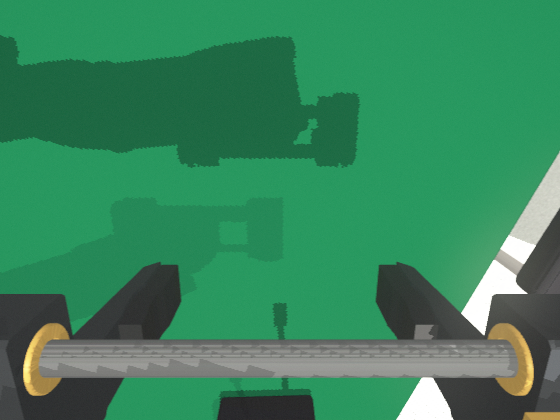

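The side view shows the mount near (220,255) with its pad at (270,237). The long mic's head is at (327,160), above its socket at (326,208), and the short mic's head is at (279,158). In the top view the mount is at (212,207), the long mic's socket at (326,243) and the short mic at (350,187). I'll zoom in next to measure.

Run:
```python
from h import *
t=load('top0')['im'][:,:,::-1]; s=load('side0')['im'][:,:,::-1]
a=cv2.resize(t[165:255,180:250],None,fx=6,fy=6,interpolation=cv2.INTER_CUBIC)
b=cv2.resize(t[215:270,300:355],None,fx=6,fy=6,interpolation=cv2.INTER_CUBIC)
o=np.zeros((540,760,3),np.uint8);o[:540,:420]=a;o[:330,425:755]=b
cv2.imwrite('pics/zt.png',np.clip(o*1.6,0,255).astype(np.uint8))
a=cv2.resize(s[215:300,170:285],None,fx=4,fy=4,interpolation=cv2.INTER_CUBIC)
b=cv2.resize(s[145:225,300:350],None,fx=6,fy=6,interpolation=cv2.INTER_CUBIC)
o=np.zeros((480,780,3),np.uint8);o[:340,:460]=a;o[:480,470:770]=b
cv2.imwrite('pics/zs.png',np.clip(o*1.6,0,255).astype(np.uint8))
```

```text
(no output)
```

View pics/zt.png

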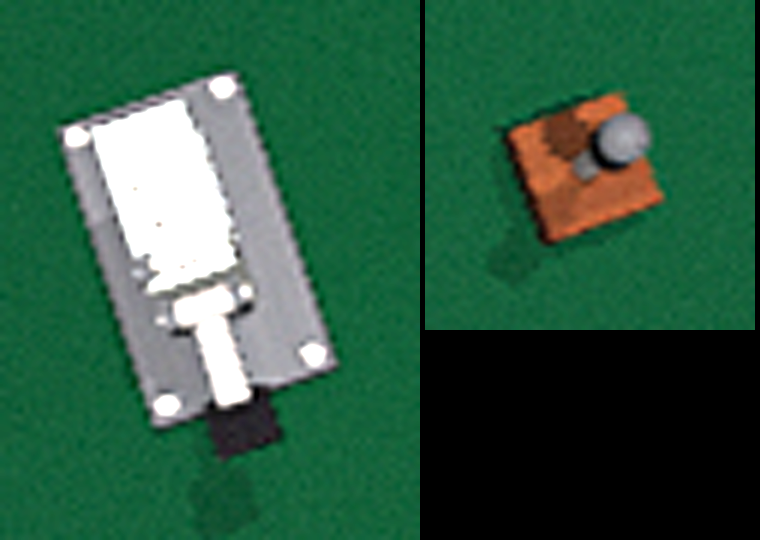

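View pics/zs.png

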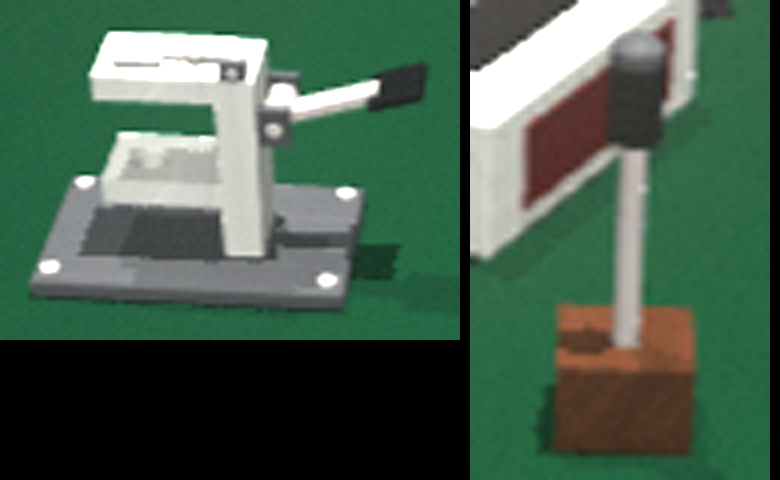

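Run:
```python
from h import *
c=load('top0'); s=load('side0')
T=lambda x,y,u0,v0,k=6:(u0+(x+.5)/k-.5,v0+(y+.5)/k-.5)
P=np.array([onz(c,*T(x,y,180,165),.012) for x,y in[(62,130),(238,72),(337,367),(155,427)]])
print(P.round(3)); print('edges',[np.linalg.norm(P[i]-P[(i+1)%4]).round(4) for i in range(4)])
ctr=P.mean(0); ax=(P[0]+P[1]-P[2]-P[3]);yaw=np.arctan2(ax[1],ax[0]); e=np.array([np.cos(yaw),np.sin(yaw)])
print('yaw',yaw,'ctr',ctr)
# column base edges vary; origin = centre+25mm
O=ctr[:2]+.025*e; print('origin',O.round(4))
# side view
Q=np.array([onz(s,*T(x,y,170,215,4),.012) for x,y in[(72,178),(32,292),(345,303),(367,190)]])
print('side',Q.round(3),Q.mean(0).round(4)); print([np.linalg.norm(Q[i]-Q[(i+1)%4]).round(4) for i in range(4)])
p=onz(c,*T(246,422,180,165),.114); print('pad top',p.round(4),'pred',(O-e*(.072+.065*np.cos(.3))).round(4))
p=onz(s,*T(398,87,170,215,4),.114); print('pad side',p.round(4))
S=np.array([onz(c,*T(x-425,y,300,215),.042) for x,y in[(510,130),(622,93),(662,198),(552,242)]])
print('sock',S.round(3),S.mean(0).round(4),[np.linalg.norm(S[i]-S[(i+1)%4]).round(4) for i in range(4)])
print('head top from top',onz(c,*T(622-425,136,300,215),.18).round(4))
Q=np.array([onz(s,*T(x-470,y,300,145,6),.042) for x,y in[(555,372),(693,372),(688,308),(560,305)]])
print('sock side',Q.round(3),Q.mean(0).round(4))
print('stem at hole side',onz(s,*T(627-470,345,300,145,6),.042).round(4))
# bystanders
print('short',onz(c,356,182,.13),'tumbler',onz(c,411,257,.08),'box',[onz(c,u,v,.075).round(3) for u,v in[(370,168),(444,174),(442,216),(363,208)]])
print('bottle',onz(c,133,185,.05))
```

```text
[[0.638 0.266 0.012]
 [0.672 0.175 0.012]
 [0.516 0.117 0.012]
 [0.483 0.21  0.012]]
edges [np.float64(0.097), np.float64(0.1662), np.float64(0.0986), np.float64(0.1654)]
yaw 0.347692962349418 ctr [0.57706765 0.19205757 0.012     ]
origin [0.6006 0.2006]
side [[0.674 0.182 0.012]
 [0.633 0.278 0.012]
 [0.479 0.217 0.012]
 [0.515 0.121 0.012]] [0.5754 0.1995 0.012 ]
[np.float64(0.1047), np.float64(0.1661), np.float64(0.1021), np.float64(0.17)]
pad top [0.4752 0.1525 0.114 ] pred [0.4745 0.1549]
pad side [0.4748 0.1594 0.114 ]
sock [[ 0.485 -0.123  0.042]
 [ 0.505 -0.181  0.042]
 [ 0.451 -0.201  0.042]
 [ 0.428 -0.145  0.042]] [ 0.4672 -0.1625  0.042 ] [np.float64(0.0606), np.float64(0.0569), np.float64(0.0605), np.float64(0.0604)]
head top from top [ 0.4679 -0.1614  0.18  ]
sock side [[ 0.485 -0.119  0.042]
 [ 0.431 -0.144  0.042]
 [ 0.453 -0.199  0.042]
 [ 0.506 -0.177  0.042]] [ 0.469  -0.1598  0.042 ]
stem at hole side [ 0.4657 -0.1548  0.042 ]
short [ 0.63653526 -0.23764411  0.13      ] tumbler [ 0.42455293 -0.40826151  0.08      ] box [array([ 0.694, -0.292,  0.075]), array([ 0.68 , -0.519,  0.075]), array([ 0.55 , -0.508,  0.075]), array([ 0.569, -0.269,  0.075])]
bottle [0.63022117 0.43295408 0.05      ]
```

Both views agree. The mount origin is about (0.601,0.202) with yaw 0.35, the pad is at about (0.475,0.156,0.114), and the long mic is at about (0.468,-0.160). Next I'll work out the shifts.

```bash
cat >> h.py <<'E'
def rel(X,ang=None,quiet=False):
    s=manip.state(); R=Ro.from_quat(s['eef_rot']); p=np.array(s['tcp_pos'])
    d=R.inv().apply(np.array(X)-p)
    x=np.array([1,0,0]); 
    if ang is None: rv=np.zeros(3)
    else:
        T=Ro.from_matrix(np.column_stack([[np.cos(ang),np.sin(ang),0],[np.sin(ang),-np.cos(ang),0],[0,0,-1]])); rv=(R.inv()*T).as_rotvec()
    print('to',np.round(X,4),'shift',d.round(4),'turn',rv.round(4))
def st():
    s=manip.state(); R=Ro.from_quat(s['eef_rot']).as_matrix()
    print('t',round(s['time'],2),'tcp',np.round(s['tcp_pos'],4),'xang',round(np.arctan2(R[1,0],R[0,0]),4),'z',R[:,2].round(4),'F',np.round(s['wrist_force'],2),'gap',round(s['finger_gap'],4),'q',np.round(s['joints'],2))
E
python3 - <<'E'
from h import *
st()
for X in [(.40,-.4,.25),(.50,-.2,.25),(.53,0,.25),(.473,.156,.25)]: rel(X,-1.223)
E
```

```text
t 0.15 tcp [ 0.2228 -0.5835  0.2461] xang -1.206 z [-6.0e-04  1.2e-03 -1.0e+00] F [-1.18 -0.3   0.1 ] gap 1.0003 q [ 1.24  0.69 -0.19  1.57  0.16  0.9  -0.22]
to [ 0.4  -0.4   0.25] shift [-0.1082 -0.231  -0.0038] turn [0.0001 0.0014 0.017 ]
to [ 0.5  -0.2   0.25] shift [-0.2593 -0.3958 -0.0036] turn [0.0001 0.0014 0.017 ]
to [0.53 0.   0.25] shift [-0.4354 -0.4952 -0.0033] turn [0.0001 0.0014 0.017 ]
to [0.473 0.156 0.25 ] shift [-0.6015 -0.4976 -0.0031] turn [0.0001 0.0014 0.017 ]
```

>>> jog_arm:
  motion:
    - [[-0.02,-0.045,0],[0,0,0.017]]
    - [[-0.045,-0.1,0],[0,0,0.017]]
    - [[-0.07,-0.15,0],[0,0,0.017]]
    - [[-0.095,-0.205,0],[0,0,0.017]]
    - [[-0.12,-0.25,0],[0,0,0.017]]
    - [[-0.155,-0.29,0],[0,0,0.017]]
    - [[-0.19,-0.33,0],[0,0,0.017]]
    - [[-0.225,-0.365,0],[0,0,0.017]]
    - [[-0.26,-0.395,0],[0,0,0.017]]
    - [[-0.3,-0.42,0],[0,0,0.017]]
  fingers: 0

```text
time: 1.4
tcp_pos: [0.5087, -0.1518, 0.2463]
eef_rot: [0.819, -0.574, -0.0, -0.0]
wrist_force: [-0.0, 0.2, 0.0]
finger_gap: 0.008
```

Run:
```python
from h import *
st()
for X in [(.53,0,.25),(.473,.156,.22),(.473,.156,.15)]: rel(X,-1.223)
```

```text
t 1.4 tcp [ 0.5087 -0.1518  0.2463] xang -1.2228 z [-3.0e-04  1.3e-03 -1.0e+00] F [-0.05  0.19  0.  ] gap 0.0078 q [ 0.29  0.57 -0.14  1.85  0.11  0.73 -1.13]
to [0.53 0.   0.25] shift [-0.1355 -0.0718 -0.0035] turn [-0.0002  0.0013  0.0002]
to [0.473 0.156 0.22 ] shift [-0.3015 -0.0714  0.0267] turn [-0.0002  0.0013  0.0002]
to [0.473 0.156 0.15 ] shift [-0.3014 -0.0713  0.0967] turn [-0.0002  0.0013  0.0002]
```

>>> jog_arm:
  motion:
    - [[-0.045,-0.02,0],[0,0,0]]
    - [[-0.09,-0.045,0],[0,0,0]]
    - [[-0.135,-0.06,0],[0,0,0]]
    - [[-0.18,-0.07,0],[0,0,0]]
    - [[-0.22,-0.071,0.01],[0,0,0]]
    - [[-0.26,-0.071,0.02],[0,0,0]]
    - [[-0.3,-0.071,0.04],[0,0,0]]
    - [[-0.3015,-0.071,0.07],[0,0,0]]
    - [[-0.3015,-0.071,0.097],[0,0,0]]
    - [[-0.3015,-0.071,0.097],[0,0,0]]

```text
time: 2.65
tcp_pos: [0.4713, 0.1556, 0.1483]
eef_rot: [0.819, -0.574, -0.002, 0.001]
wrist_force: [0.2, -0.3, -1.3]
finger_gap: 0.005
```

Run:
```python
from h import *
st(); shot('wrist','wrist1'); shot('side','side1'); 
w=load('wrist1')
print('pad',proj(w,(.4748,.157,.114)))
a=load('wrist1')['im'];b=load('side1')['im'][190:330,150:337]
o=np.zeros((420,800,3),np.uint8); o[:]=0; o[:,:400]=a[:,80:480]; b=cv2.resize(b,(395,296)); o[:296,404:799]=b
cv2.imwrite('pics/c1.png',o[:,:,::-1])
for X in [(.473,.156,.08)]: rel(X,-1.223)
```

```text
t 2.65 tcp [0.4713 0.1556 0.1483] xang -1.2223 z [-4.2e-03 -4.0e-04 -1.0e+00] F [ 0.22 -0.25 -1.26] gap 0.0049 q [-0.37  0.69 -0.07  2.04  0.11  0.42 -1.74]
pad [274.56458795 251.36441125]
to [0.473 0.156 0.08 ] shift [ 0.0001 -0.0001  0.0701] turn [-0.0004  0.0013 -0.0001]
```

View pics/c1.png

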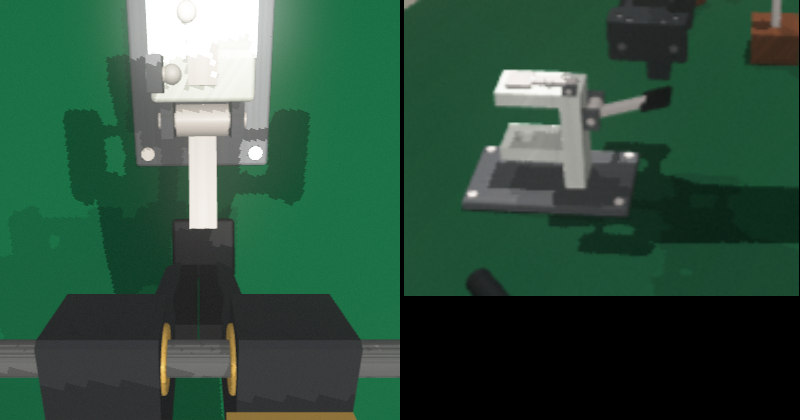

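The fingers sit centred above the pad: the pad's centre is near column 283 in the full wrist picture and the fingers are at about 280. I'll press now.

>>> jog_arm:
  motion:
    - [[0,0,0.015],[0,0,0]]
    - [[0,0,0.025],[0,0,0]]
    - [[0,0,0.033],[0,0,0]]
    - [[0,0,0.041],[0,0,0]]
    - [[0,0,0.048],[0,0,0]]
    - [[0,0,0.054],[0,0,0]]
    - [[0,0,0.059],[0,0,0]]
    - [[0,0,0.063],[0,0,0]]
    - [[0,0,0.065],[0,0,0]]
    - [[0,0,0.065],[0,0,0]]

```text
time: 4.0
tcp_pos: [0.4738, 0.1565, 0.0851]
eef_rot: [0.819, -0.574, 0.0, -0.001]
wrist_force: [-0.5, 0.8, 1.3]
finger_gap: 0.002
```

Run:
```python
from h import *
st(); shot('wrist','wrist2'); shot('side','side2')
a=load('wrist2')['im'];b=load('side2')['im'][190:330,150:337]
o=np.zeros((420,800,3),np.uint8); o[:]=0; o[:,:400]=a[:,80:480]; b=cv2.resize(b,(395,296)); o[:296,404:799]=b
cv2.imwrite('pics/c2.png',o[:,:,::-1])
```

```text
t 4.0 tcp [0.4738 0.1565 0.0851] xang -1.223 z [ 0.0015  0.0021 -1.    ] F [-0.5   0.84  1.34] gap 0.0022 q [-0.38  0.81 -0.05  2.07  0.12  0.26 -1.75]
```

View pics/c2.png

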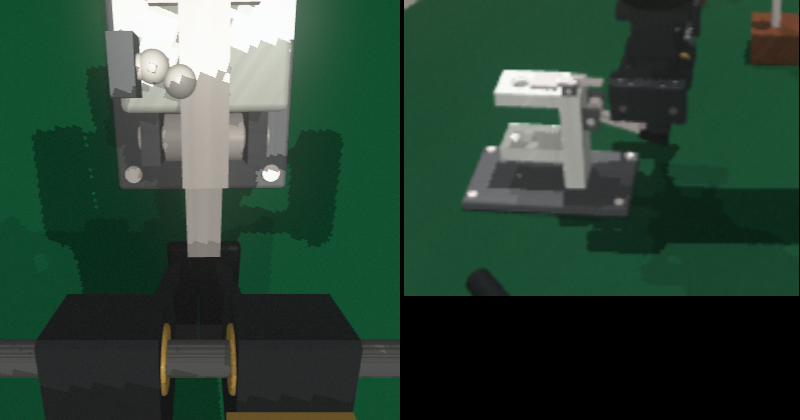

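The lever is down and the shutter is drawn back, with almost no force left on the fingers. I'll push a few millimetres further to be sure, then lift.

>>> jog_arm:
  motion:
    - [[0,0,0.003],[0,0,0]]
    - [[0,0,0.004],[0,0,0]]
    - [[0,0,0.004],[0,0,0]]
    - [[0,0,0.002],[0,0,0]]
    - [[0,0,-0.003],[0,0,0]]
    - [[0,0,-0.015],[0,0,0]]
    - [[0,0,-0.04],[0,0,0]]
    - [[0,0,-0.08],[0,0,0]]
    - [[0,0,-0.13],[0,0,0]]
    - [[0,0,-0.165],[0,0,0]]

```text
time: 5.35
tcp_pos: [0.4729, 0.1559, 0.2525]
eef_rot: [0.819, -0.574, -0.0, -0.001]
wrist_force: [0.7, 0.1, -0.1]
finger_gap: 0.008
```

Run:
```python
from h import *
st(); shot('wrist','wrist3'); shot('side','side3')
a=load('wrist3')['im'];b=load('side3')['im'][190:330,150:337]
o=np.zeros((420,800,3),np.uint8); o[:]=0; o[:,:400]=a[:,80:480]; b=cv2.resize(b,(395,296)); o[:296,404:799]=b
cv2.imwrite('pics/c3.png',o[:,:,::-1])
for X in [(.53,0,.25),(.5,-.12,.25),(.468,-.16,.25)]: rel(X,-1.223)
```

```text
t 5.35 tcp [0.4729 0.1559 0.2525] xang -1.2229 z [ 0.0012  0.0021 -1.    ] F [ 0.67  0.1  -0.1 ] gap 0.0082 q [-0.34  0.51 -0.1   1.94  0.08  0.69 -1.71]
to [0.53 0.   0.25] shift [0.1661 0.0013 0.0035] turn [-0.0078  0.0018 -0.0002]
to [ 0.5  -0.12  0.25] shift [0.2687 0.0704 0.0028] turn [-0.0078  0.0018 -0.0002]
to [ 0.468 -0.16   0.25 ] shift [0.2954 0.1141 0.0024] turn [-0.0078  0.0018 -0.0002]
```

View pics/c3.png

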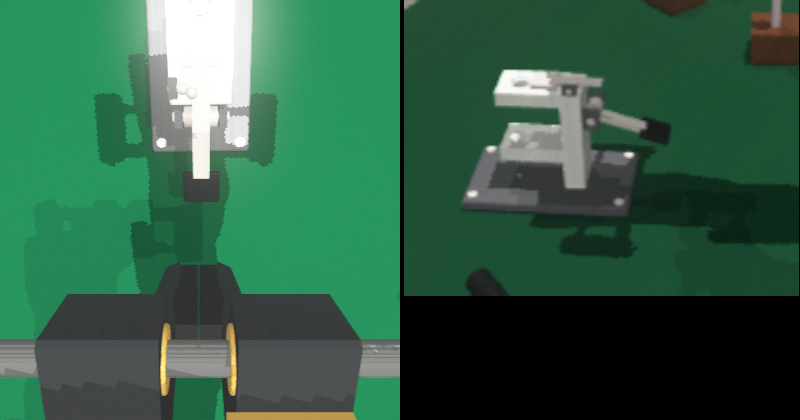

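The lever has latched: the pad is at (655,131), sloping down, and the shutter is drawn with the mouth visible at (520,84). I'll move closer to measure the guide hole.

>>> jog_arm:
  motion:
    - [[0,-0.04,0],[-0.008,0,0]]
    - [[0,-0.07,0],[-0.008,0,0]]
    - [[0,-0.07,0],[-0.008,0,0]]
    - [[0,-0.07,0],[-0.008,0,0]]
    - [[0,-0.07,0],[-0.008,0,0]]
    - [[0,-0.07,0],[-0.008,0,0]]
    - [[0,-0.07,0],[-0.008,0,0]]
    - [[0,-0.07,0],[-0.008,0,0]]
    - [[0,-0.07,0],[-0.008,0,0]]
    - [[0,-0.07,0],[-0.008,0,0]]
  fingers: 100

```text
time: 6.7
tcp_pos: [0.5405, 0.1804, 0.2544]
eef_rot: [0.819, -0.574, -0.001, -0.0]
wrist_force: [-0.2, 0.2, -0.1]
finger_gap: 0.998
```

Run:
```python
from h import *
st(); im=shot('wrist','wrist4'); shot('top','top4'); shot('side','side4')
c=load('wrist4'); print('pred hole',proj(c,(.601,.202,.125)),proj(load('top4'),(.601,.202,.125)),proj(load('side4'),(.601,.202,.125)))
g=cv2.resize(im[60:280,180:400],(600,600),interpolation=cv2.INTER_CUBIC)
cv2.imwrite('pics/c4.png',g[:,:,::-1])
```

```text
t 6.7 tcp [0.5405 0.1804 0.2544] xang -1.2233 z [-8.0e-04  1.6e-03 -1.0e+00] F [-0.22  0.19 -0.13] gap 0.998 q [-0.34  0.6  -0.1   1.73  0.07  0.81 -1.7 ]
pred hole [276.53326233 119.5408104 ] [204.76207628 191.01150847] [206.12016974 228.24411852]
```

View pics/c4.png

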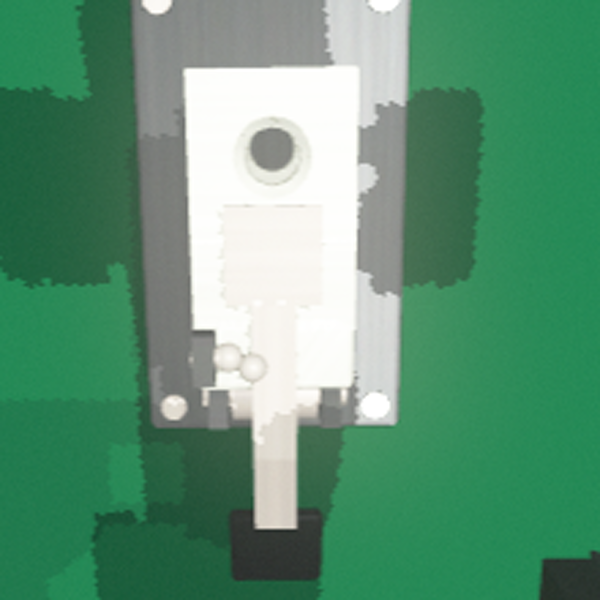

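View pics/wrist4.png

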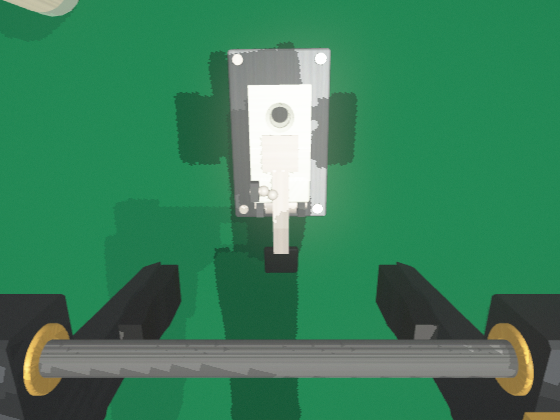

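Run:
```python
from h import *
c=load('wrist4'); k=600/220
f=lambda x,y,z:onz(c,180+(x+.5)/k-.5,60+(y+.5)/k-.5,z)
print('mouth ring',f(272.5,153.5,.125), 'diam',np.linalg.norm(f(233,153,.125)-f(312,153,.125)))
a,b=f(185,68,.125),f(358.5,66.5,.125); print('front corners',a,b,np.linalg.norm(a-b)); v=(a-b)/np.linalg.norm(a-b); yaw=np.arctan2(v[1],v[0])-np.pi/2
print('yaw',yaw,'origin from arm',((a+b)/2)[:2]-.022*np.array([np.cos(yaw),np.sin(yaw)]))
P=np.array([onz(c,u,v,.012) for u,v in[(228,49.5),(330,49),(326,215),(236,216)]])
ax=P[0]+P[1]-P[2]-P[3];y2=np.arctan2(ax[1],ax[0]);print('base yaw',y2,P.mean(0)[:2]+.025*np.array([np.cos(y2),np.sin(y2)]),P.round(3).tolist())
print('pad latched',f(276,545,.076))
# top view refined
g=load('top4')['im'][165:255,180:250]
cv2.imwrite('pics/t4.png',cv2.resize(g,None,fx=6,fy=6,interpolation=cv2.INTER_CUBIC)[:,:,::-1])
s=load('side4')['im'][205:265,175:250]
cv2.imwrite('pics/s4.png',cv2.resize(s,None,fx=8,fy=8,interpolation=cv2.INTER_CUBIC)[:,:,::-1])
```

```text
mouth ring [0.60403013 0.20079478 0.125     ] diam 0.020415151778654227
front corners [0.61608025 0.22866064 0.125     ] [0.63130311 0.18764456 0.125     ] 0.043749909608757145
yaw 0.35538549717354107 origin from arm [0.60306641 0.20049766]
base yaw 0.36119461478940235 [0.60347855 0.20026925] [[0.641, 0.266, 0.012], [0.675, 0.175, 0.012], [0.52, 0.116, 0.012], [0.485, 0.208, 0.012]]
pad latched [0.48019141 0.15441498 0.076     ]
```

View pics/s4.png

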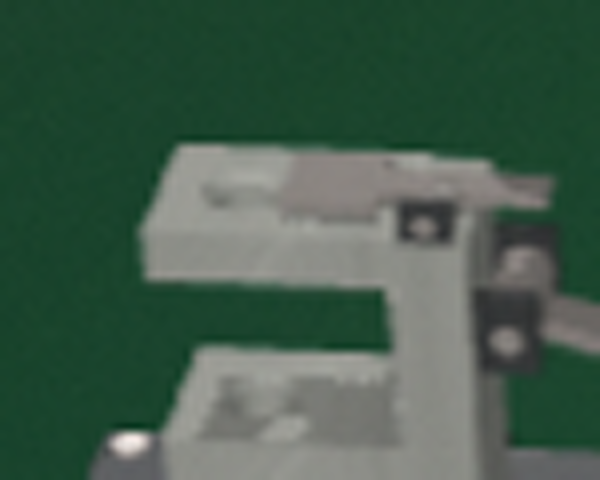

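View pics/t4.png

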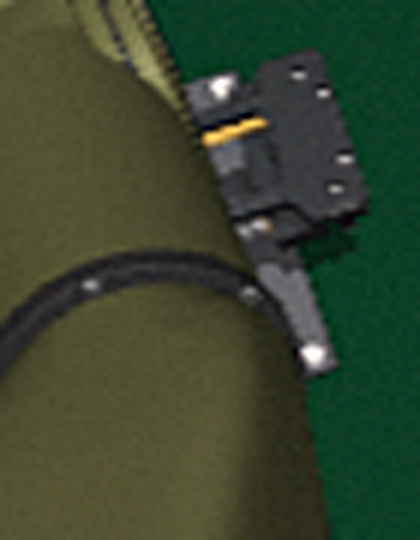

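The wrist camera puts the mouth at (0.6035,0.2005), with a ring diameter of 20.4 mm (21 expected). That's consistent with the top and side views. Next I'll view the mic from the same relative pose.

Run:
```python
from h import *
for X in [(.51,0.05,.254),(.46,-.1,.254),(.408,-.183,.254)]: rel(X,-1.216)
```

```text
to [0.51  0.05  0.254] shift [0.1122 0.0731 0.0002] turn [ 0.0002  0.0017 -0.0073]
to [ 0.46  -0.1    0.254] shift [0.2362 0.1712 0.    ] turn [ 0.0002  0.0017 -0.0073]
to [ 0.408 -0.183  0.254] shift [ 2.965e-01  2.483e-01 -1.000e-04] turn [ 0.0002  0.0017 -0.0073]
```

>>> jog_arm:
  motion:
    - [[0.037,0.024,0],[0,0,-0.007]]
    - [[0.075,0.049,0],[0,0,-0.007]]
    - [[0.112,0.073,0],[0,0,-0.007]]
    - [[0.155,0.105,0],[0,0,-0.007]]
    - [[0.195,0.138,0],[0,0,-0.007]]
    - [[0.236,0.17,0],[0,0,-0.007]]
    - [[0.265,0.21,0],[0,0,-0.007]]
    - [[0.296,0.248,0],[0,0,-0.007]]
    - [[0.296,0.248,0],[0,0,-0.007]]
    - [[0.296,0.248,0],[0,0,-0.007]]

```text
time: 8.1
tcp_pos: [0.4088, -0.1819, 0.2541]
eef_rot: [0.821, -0.571, -0.0, -0.001]
wrist_force: [0.7, -0.6, 1.1]
finger_gap: 1.001
```

Run:
```python
from h import *
st(); im=shot('wrist','wrist5')
c=load('wrist5'); print('pred top',proj(c,(.468,-.16,.185)),'sock',proj(c,(.468,-.16,.042)))
g=im[0:300,130:430]
cv2.imwrite('pics/c5.png',cv2.resize(g,(600,600),interpolation=cv2.INTER_CUBIC)[:,:,::-1])
```

```text
t 8.1 tcp [ 0.4088 -0.1819  0.2541] xang -1.2159 z [ 2.e-04  2.e-03 -1.e+00] F [ 0.75 -0.6   1.05] gap 1.0014 q [ 0.42  0.45 -0.15  2.07  0.11  0.63 -1.02]
pred top [275.37520132 126.88646496] sock [276.85056479 116.90414554]
```

View pics/c5.png

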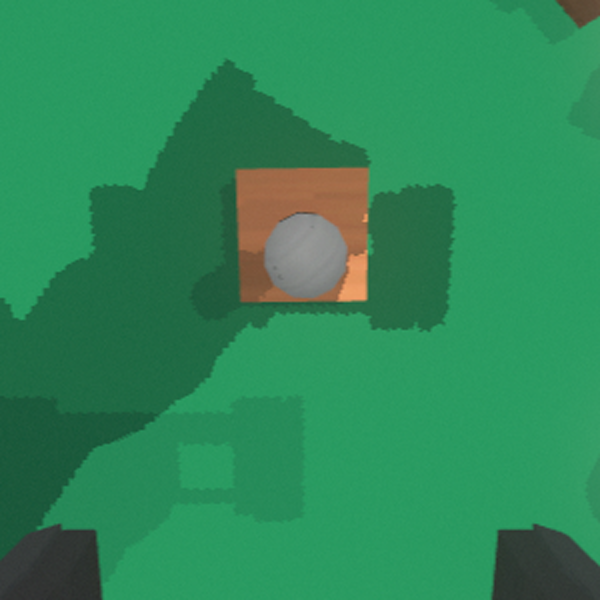

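Run:
```python
from h import *
c=load('wrist5')
f=lambda x,y,z:onz(c,130+(x+.5)/2-.5,(y+.5)/2-.5,z)
print('head',f(306,255,.174),'diam',np.linalg.norm(f(264,255,.174)-f(348,255,.174)))
S=np.array([f(x,y,.042) for x,y in[(236,169),(368,168),(368,300),(240,302)]]);print('sock',S.mean(0))
h=(f(306,255,.174)+S.mean(0))/2
for X in [(h[0],h[1],.25),(h[0],h[1],.147)]: rel(X,-1.216)
```

```text
head [ 0.46860671 -0.16421816  0.174     ] diam 0.02433523933527275
sock [ 0.46850267 -0.16415247  0.042     ]
to [ 0.4686 -0.1642  0.25  ] shift [ 0.0047 -0.0617  0.0041] turn [-0.001   0.0019  0.0017]
to [ 0.4686 -0.1642  0.147 ] shift [ 0.0049 -0.0615  0.1071] turn [-0.001   0.0019  0.0017]
```

>>> jog_arm:
  motion:
    - [[0.004,-0.03,0],[0,0,0]]
    - [[0.004,-0.0615,0],[0,0,0]]
    - [[0.004,-0.0615,0],[0,0,0]]
    - [[0.004,-0.0615,0.03],[0,0,0]]
    - [[0.004,-0.0615,0.06],[0,0,0]]
    - [[0.004,-0.0615,0.09],[0,0,0]]
    - [[0.004,-0.0615,0.1],[0,0,0]]
    - [[0.004,-0.0615,0.107],[0,0,0]]
    - [[0.004,-0.0615,0.107],[0,0,0]]
    - [[0.004,-0.0615,0.107],[0,0,0]]

```text
time: 9.4
tcp_pos: [0.4687, -0.1635, 0.1479]
eef_rot: [0.821, -0.571, 0.0, -0.001]
wrist_force: [-0.6, 0.1, 0.2]
finger_gap: 0.996
```

>>> jog_arm:
  motion:
    - [[0,0,0],[0,0,0]]
    - [[0,0,0],[0,0,0]]
    - [[0,0,0],[0,0,0]]
    - [[0,0,0],[0,0,0]]
    - [[0,0,0],[0,0,0]]
    - [[0,0,0],[0,0,0]]
    - [[0,0,0],[0,0,0]]
    - [[0,0,0],[0,0,0]]
    - [[0,0,0],[0,0,0]]
    - [[0,0,0],[0,0,0]]
  fingers: 0

```text
time: 10.65
tcp_pos: [0.4686, -0.1634, 0.1478]
eef_rot: [0.821, -0.57, 0.0, -0.001]
wrist_force: [-0.2, -0.0, 0.1]
finger_gap: 0.269
```

Run:
```python
from h import *
st(); b=shot('side','side6')[130:250,270:380];a=shot('wrist','wrist6')
o=np.zeros((420,800,3),np.uint8);o[:,:400]=a[:,80:480];o[:,405:790]=cv2.resize(b,(385,420))
cv2.imwrite('pics/c6.png',o[:,:,::-1])
```

```text
t 10.65 tcp [ 0.4686 -0.1634  0.1478] xang -1.2142 z [ 0.0016  0.0019 -1.    ] F [-0.24 -0.    0.07] gap 0.2685 q [ 0.31  0.69 -0.1   2.04  0.15  0.42 -1.12]
```

View pics/c6.png

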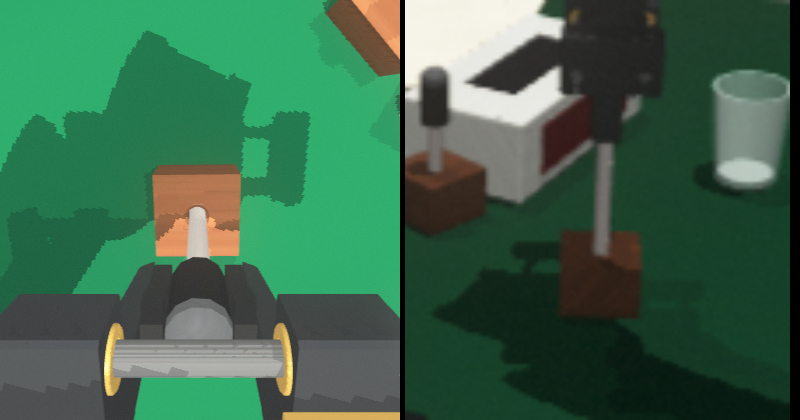

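The head is gripped: gap 23.6 mm, near-zero force and the stem upright. I'll lift it now.

>>> jog_arm:
  motion:
    - [[0,0,-0.01],[0,0,0]]
    - [[0,0,-0.025],[0,0,0]]
    - [[0,0,-0.04],[0,0,0]]
    - [[0,0,-0.06],[0,0,0]]
    - [[0,0,-0.085],[0,0,0]]
    - [[0,0,-0.11],[0,0,0]]
    - [[0,0,-0.135],[0,0,0]]
    - [[0,0,-0.152],[0,0,0]]
    - [[0,0,-0.152],[0,0,0]]
    - [[0,0,-0.152],[0,0,0]]

```text
time: 12.0
tcp_pos: [0.4678, -0.1636, 0.2994]
eef_rot: [0.821, -0.571, -0.0, -0.001]
wrist_force: [-0.0, -0.8, -1.6]
finger_gap: 0.264
```

Run:
```python
from h import *
st(); shot('wrist','wrist7')
for X in [(.54,0.,.3),(.58,.14,.3),(.603,.2005,.3)]: rel(X,-1.216)
```

```text
t 12.0 tcp [ 0.4678 -0.1636  0.2994] xang -1.2143 z [ 5.e-04  2.e-03 -1.e+00] F [-0.04 -0.84 -1.64] gap 0.2643 q [ 0.35  0.45 -0.15  1.88  0.09  0.82 -1.07]
to [0.54 0.   0.3 ] shift [-0.1281 -0.1249 -0.0006] turn [-0.0006  0.0021  0.0017]
to [0.58 0.14 0.3 ] shift [-0.2453 -0.2112 -0.0003] turn [-0.0006  0.0021  0.0017]
to [0.603  0.2005 0.3   ] shift [-2.940e-01 -2.539e-01 -1.000e-04] turn [-0.0006  0.0021  0.0017]
```

View pics/wrist7.png

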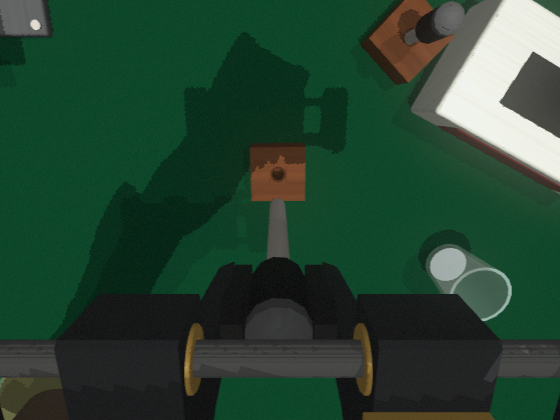

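The mic is clear of the socket, with its foot at about (278,200) in the picture. I'll carry it over the mount.

>>> jog_arm:
  motion:
    - [[-0.02,-0.02,0],[0,0,0]]
    - [[-0.06,-0.059,0],[0,0,0]]
    - [[-0.1,-0.098,0],[0,0,0]]
    - [[-0.14,-0.134,0],[0,0,0]]
    - [[-0.18,-0.164,0],[0,0,0]]
    - [[-0.22,-0.193,0],[0,0,0]]
    - [[-0.255,-0.22,0],[0,0,0]]
    - [[-0.28,-0.242,0],[0,0,0]]
    - [[-0.294,-0.254,0],[0,0,0]]
    - [[-0.294,-0.254,0],[0,0,0]]

```text
time: 13.3
tcp_pos: [0.6027, 0.2013, 0.299]
eef_rot: [0.822, -0.57, -0.001, -0.0]
wrist_force: [0.1, -0.1, -2.2]
finger_gap: 0.263
```

```bash
cat > look.py <<'E'
from h import *
import sys
n=sys.argv[1]
st(); b=shot('side','side'+n)[150:290,150:290];a=shot('wrist','wrist'+n)[60:340,140:420]
o=np.zeros((400,800,3),np.uint8);o[:,:400]=cv2.resize(a,(400,400),interpolation=cv2.INTER_CUBIC);o[:,400:]=cv2.resize(b,(400,400),interpolation=cv2.INTER_CUBIC)
cv2.imwrite(f'pics/c{n}.png',np.clip(o[:,:,::-1]*1.3,0,255).astype(np.uint8))
p=np.array(manip.state()['tcp_pos']); 
foot=p-[0,0,.1398]
print('foot pred px side',proj(load('side'+n),foot),'wrist',proj(load('wrist'+n),foot),'mouth side',proj(load('side'+n),(.603,.2005,.125)),'wrist',proj(load('wrist'+n),(.603,.2005,.125)))
rel((.603,.2005,.3),-1.216)
E
python3 look.py 8
```

```text
t 13.3 tcp [0.6027 0.2013 0.299 ] xang -1.2127 z [-0.0016  0.0019 -1.    ] F [ 0.06 -0.12 -2.16] gap 0.2633 q [-0.32  0.65 -0.13  1.47  0.09  1.03 -1.69]
foot pred px side [204.99745497 212.97806665] wrist [277.4357162  203.48380684] mouth side [205.69875282 227.69645127] wrist [275.47237275 191.9909394 ]
to [0.603  0.2005 0.3   ] shift [-0.0018 -0.0008 -0.0006] turn [ 0.0011  0.0005 -0.0001]
```

View pics/c8.png

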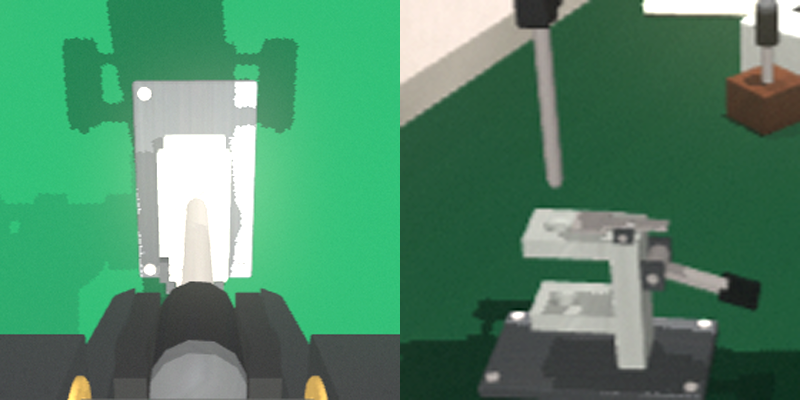

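The stem tip is in line with the mouth except for about 1.8 mm along tool x. I computed that offset and the picture shows the same. I'll correct it and start threading.

>>> jog_arm:
  motion:
    - [[-0.002,-0.001,0],[0,0,0]]
    - [[-0.002,-0.001,0],[0,0,0]]
    - [[-0.002,-0.001,0.01],[0,0,0]]
    - [[-0.002,-0.001,0.02],[0,0,0]]
    - [[-0.002,-0.001,0.028],[0,0,0]]
    - [[-0.002,-0.001,0.034],[0,0,0]]
    - [[-0.002,-0.001,0.038],[0,0,0]]
    - [[-0.002,-0.001,0.042],[0,0,0]]
    - [[-0.002,-0.001,0.045],[0,0,0]]
    - [[-0.002,-0.001,0.045],[0,0,0]]

```text
time: 14.65
tcp_pos: [0.603, 0.2007, 0.2543]
eef_rot: [0.821, -0.571, -0.001, 0.0]
wrist_force: [0.3, -0.9, -1.3]
finger_gap: 0.26
```

```bash
python3 look.py 9
```

```text
t 14.65 tcp [0.603  0.2007 0.2543] xang -1.2161 z [-0.0014 -0.     -1.    ] F [ 0.3  -0.88 -1.33] gap 0.2602 q [-0.32  0.69 -0.13  1.52  0.1   0.93 -1.7 ]
foot pred px side [205.94143618 231.86954668] wrist [276.12942802 203.09650022] mouth side [205.69875282 227.69645127] wrist [276.28918489 206.98101501]
to [0.603  0.2005 0.3   ] shift [ 0.0002  0.0003 -0.0454] turn [ 0.0008  0.0005 -0.0001]
```

View pics/c9.png

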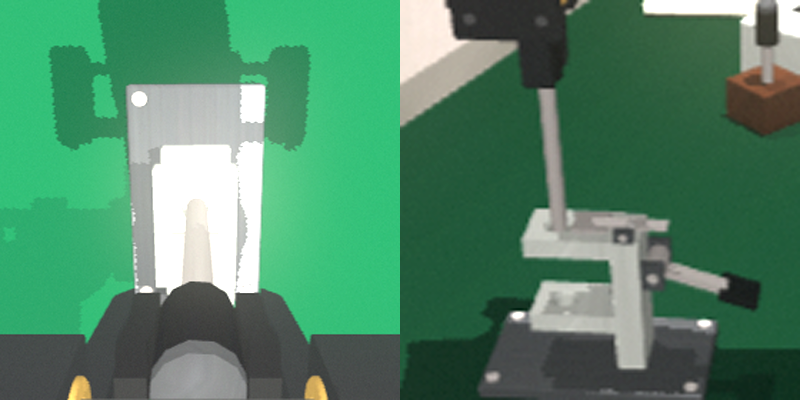

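There's no contact force, and the side view shows the stem in the mouth at about (558,230). I'll continue down.

>>> jog_arm:
  motion:
    - [[0,0,0.005],[0,0,0]]
    - [[0,0,0.01],[0,0,0]]
    - [[0,0,0.015],[0,0,0]]
    - [[0,0,0.02],[0,0,0]]
    - [[0,0,0.025],[0,0,0]]
    - [[0,0,0.03],[0,0,0]]
    - [[0,0,0.035],[0,0,0]]
    - [[0,0,0.04],[0,0,0]]
    - [[0,0,0.045],[0,0,0]]
    - [[0,0,0.045],[0,0,0]]

```text
time: 16.0
tcp_pos: [0.6028, 0.2007, 0.2091]
eef_rot: [0.821, -0.571, -0.001, 0.001]
wrist_force: [-0.1, 0.2, -2.0]
finger_gap: 0.26
```

```bash
python3 look.py 10
```

```text
t 16.0 tcp [0.6028 0.2007 0.2091] xang -1.2161 z [-1.8e-03 -2.0e-04 -1.0e+00] F [-0.1   0.2  -1.97] gap 0.2605 q [-0.33  0.74 -0.13  1.57  0.11  0.84 -1.71]
foot pred px side [207.50304429 249.59981262] wrist [276.07395589 203.00985601] mouth side [205.69875282 227.69645127] wrist [275.91530701 226.34674818]
to [0.603  0.2005 0.3   ] shift [ 0.0002  0.0004 -0.0903] turn [ 0.0006  0.0005 -0.0001]
```

View pics/c10.png

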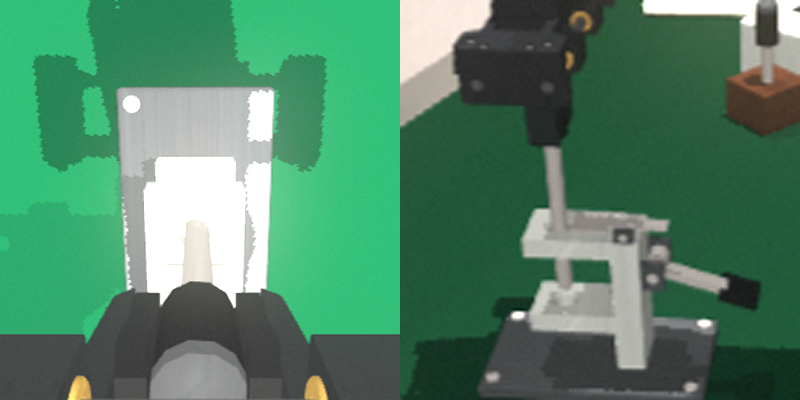

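The stem is through the upper guide and above the lower one, at about (566,285), still with no contact force. I'll continue through the lower guide.

>>> jog_arm:
  motion:
    - [[0,0,0.005],[0,0,0]]
    - [[0,0,0.01],[0,0,0]]
    - [[0,0,0.015],[0,0,0]]
    - [[0,0,0.02],[0,0,0]]
    - [[0,0,0.025],[0,0,0]]
    - [[0,0,0.03],[0,0,0]]
    - [[0,0,0.035],[0,0,0]]
    - [[0,0,0.039],[0,0,0]]
    - [[0,0,0.041],[0,0,0]]
    - [[0,0,0.041],[0,0,0]]

```text
time: 17.35
tcp_pos: [0.6031, 0.2008, 0.1685]
eef_rot: [0.821, -0.571, -0.0, 0.0]
wrist_force: [0.3, -0.1, -1.7]
finger_gap: 0.262
```

```bash
python3 look.py 11
```

```text
t 17.35 tcp [0.6031 0.2008 0.1685] xang -1.2161 z [-9.e-04  2.e-04 -1.e+00] F [ 0.31 -0.07 -1.68] gap 0.2623 q [-0.33  0.8  -0.12  1.6   0.12  0.75 -1.72]
foot pred px side [208.85908125 265.1010436 ] wrist [276.14720619 203.18869036] mouth side [205.69875282 227.69645127] wrist [275.44943774 251.67842652]
to [0.603  0.2005 0.3   ] shift [ 0.0002  0.0004 -0.1312] turn [ 0.0003  0.0005 -0.0001]
```

View pics/c11.png

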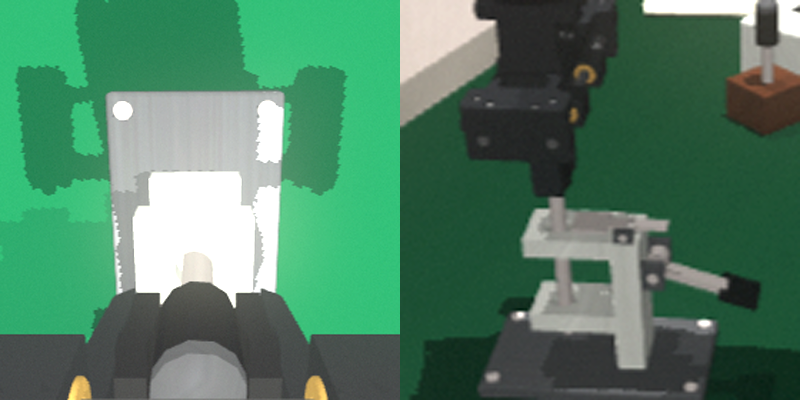

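The stem spans both guides, the force is still only the mic's weight, and the lever is down. I'll let it settle and hand in.

>>> jog_arm:
  motion:
    - [[0,0,0],[0,0,0]]
    - [[0,0,0],[0,0,0]]
    - [[0,0,0],[0,0,0]]
    - [[0,0,0],[0,0,0]]
    - [[0,0,0],[0,0,0]]
    - [[0,0,0],[0,0,0]]
    - [[0,0,0],[0,0,0]]
    - [[0,0,0],[0,0,0]]
    - [[0,0,0],[0,0,0]]
    - [[0,0,0],[0,0,0]]

```text
time: 18.7
tcp_pos: [0.6033, 0.2009, 0.1688]
eef_rot: [0.821, -0.571, -0.0, -0.0]
wrist_force: [-0.5, -0.1, -1.4]
finger_gap: 0.267
```

Run:
```python
from h import *
st(); print(np.abs(manip.state()['dq']).max()); print(manip.finish_job())
```

```text
t 18.7 tcp [0.6033 0.2009 0.1688] xang -1.2161 z [-4.e-04  4.e-04 -1.e+00] F [-0.5  -0.09 -1.41] gap 0.2673 q [-0.33  0.8  -0.12  1.6   0.12  0.75 -1.72]
0.0022828973497084266
the job is handed in; nothing more can be done
None
```

I pressed the lever until it latched, lifted the long microphone out of its socket by its head, and threaded its stem down through both guides. I handed the job in at 18.7 s with the arm still holding it.

- **Lever:** the last side picture shows it still latched and the shutter drawn back.
- **Microphone:** the side view shows the stem spanning both guides, and the tool was vertical to within 0.001 rad. The lower arm hides the foot, so its height of about 29 mm above the table is worked out from the grasp height, not seen. That falls inside the 16–41 mm range.
- **Contact and stillness:** the wrist force was only about 1.4 N, roughly the microphone's weight, so nothing suggests it was touching the guides or base plate. The gap between the fingers stayed at about 23.5 mm on the 24 mm head, and the joints were practically still (largest joint speed 0.002 rad/s).
- **Bystanders:** the arm didn't go near enough to touch the short microphone, tissue box, tumbler or water bottle. I did not measure their positions again at the end.

No checks failed. The cameras differed by 3–7 mm on positions; I used the wrist camera's values, and the threading met no resistance.

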